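# Slide the low wafer carrier out of the row and tray it for inspection

## Task

Three wafer carrier boxes stand side by side, touching, on the grey staging plate. Push the lowest of the three straight out of the row, keeping it flat on the plate, until all of it is past the ends of the other two, without shifting or tipping those; then pick it up, set it down gently, lid up, flat on the floor of the shallow metal inspection tray, and let go. Leave the jar, the tape ring and the vacuum wand alone.

Things in the scene. Friction and masses are not known exactly. Their poses are not given: they have to be found in the camera images.
- plate: Grey staging plate fixed to the table, 200 mm (its x) by 400 mm (its y, roughly left-right) by 3 mm thick; origin at the centre of its underside, z up. Three boxes stand on it in a row along its x, at x = -56, 0 and +56 mm (which is where varies), long sides along its y, centres at y = 0; both ends are free. It may be left or right of the robot, the tray on the other side.
- low_center (a point): Centre (half-way up) of the low carrier box, the one to be moved: pale plastic box with a closed smooth lid bearing one flat round boss (44 mm, not graspable), 56 mm wide (its x) by 110 mm long (its y) by 40 mm high (z up), about 0.22 kg (varies); loose, it slides on the plate. Frame axes start along the plate's.
- tall_a_center (a point): Centre (half-way up) of one tall carrier box, same pale plastic but a lid with cross ribs, 56 mm (x) by 110 mm (y) by 58 mm high, about 0.35 kg; loose, it touches its neighbour (gap under 0.5 mm) and must stay in place (within 10 mm).
- tall_b_center (a point): Centre of the other tall carrier box, same size and mass, also to stay in place. With the low box gone from the middle, the slot between the tall ones is 56 mm wide.
- tray_floor (a point): Centre of the inner floor (4 mm above the table) of the fixed shallow metal inspection tray: outside 130 mm (its x) by 180 mm (its y), inside 122 by 172 mm, walls 4 mm thick, rim 14 mm above the table (10 mm above the floor); z up. The box fits lengthwise along the tray's y.
- jar_center (a point): Centre (half-way up) of a loose clear jar, 68 mm in diameter, 85 mm tall, standing on the table beyond the tray; bystander.
- tape_center (a point): Centre of a loose white plastic tape ring lying flat, 90 mm outer diameter, 25 mm high, on the table beyond the plate; bystander.
- wand_center (a point): Point half-way up on a loose handheld vacuum wand lying on the table along the robot's side of the tray, 175 mm long (80 mm from this point behind, 95 mm ahead, along its x), 22 mm wide, 18 mm high; bystander.
Mind the look-alikes: they are no part of the job. What is shaped like the part that bears low_center but brown or orange is not meant. Of the things shaped like the part that bears tray_floor, the aluminium one is meant.

How it is judged:
By the outcome, as a careful person would: the job done as asked, in the order asked, and still so for the second after the job is handed in, with the robot touching nothing.
It also fails if it takes over 64 s, if anything falls off the work surface, if the arm or the gripper's body presses on something with over 40 N, if the wrist force passes 120 N, or if a joint passes its speed limit or range.

## Robot

A 6-joint arm with a two-finger parallel gripper is mounted at the origin on the work surface. World frame = base frame: x ahead of the robot, y to its left, z up, the work surface at z = 0. Lengths are in m, angles in degrees, forces in N, time in s.
With the tool pointing down it reaches from about 0.4 to 0.825 m from the base axis. Payload 7 kg.
Tool frame: the origin (TCP) lies midway between the tips of the shut fingers; the grasp point (between the pads) lies 19 mm behind it (r.grip_point_offset is the z of the grasp point in the tool frame, in m); z points along the fingers, y is the line along which they close (so a half turn about z gives the same grasp; the last joint's range is limited). The gripper opens to 88 mm and grips with 3 to 60 N. Pads are 19 mm wide; open, the fingers measure 130 mm over their backs; the gripper's body (78 mm by 193 mm) begins 47 mm behind the grasp point.
Start: joints at [-56.373, 20.546, 0.682, 0, -70.136, -16.507], TCP at [0.199, -0.645, 0.227] pointing down, gripper open.
Joint ranges: [-176.03, 176.03], [-82.01, 121.73], [-58.28, 71.71], [-173.87, 95.51], [-174.79, -0.11], [-173.66, 173.66]. Speed limits (degrees/s): [136.94, 136.94, 172.46, 180, 180, 180].

## Interface

Orientations are given as [roll, pitch, yaw] about the fixed x, y, z axes, in that order (R = Rz(yaw) Ry(pitch) Rx(roll)).
In Python, from plant import r, viewer, recognise, outline_of, pinpoint gives the robot as it stands.
- The arm moves only by the tool move_arm, never from a script. Its argument "targets" is a list of rows, each a list of 2 entries, a list of its own where there are three numbers: the shift along the tool's x, y, z in cm, then the turn, a rotation vector about the tool's x, y, z in rad. A call has 1 to 5 rows; each row is the pose to reach, as a shift and turn from the pose commanded when the call began, along the tool's axes at that moment; what a row does not reach only later rows make up. A row lasts 1/8 s, in which the tool goes at most 62.5 mm and 10.7 degrees, less where a joint would pass 70% of its speed; a pose out of reach is approached as far as the arm can. A call with a gripper value outside its range is refused whole. "jaw" is the finger opening in cm, from 0 to 8.76, set as the call begins (left out, the last holds). The fingers move at their own pace and stop on an object; "squeeze" is the grip in N (left out, the last holds). Time passes only in rows, so rows that repeat a pose let the fingers close. It gives the time, the measured TCP pose, the force, the opening and the grip force at its end, in the units of the state.
- r.get_state(): the state, without advancing time (a new reading comes with each control period).
- viewer.capture(name): name is "side" or "top" or "wrist"; returns a dict with "image" (384x512x3 uint8, blue, green, red), "intrinsics" (3x3 intrinsics, pixels), "D" ([k1, k2, p1, p2, k3] as OpenCV has them; the pictures are not rectified), "camera_from_world" (4x4, takes a point from world to camera coordinates). Camera axes: x right, y up, looking along -z (the intrinsics and any distortion apply to the point x, -y, -z); pixel columns grow to the right and rows downward; lengths in m; the calibration is good to about 2 mm. A picture is of the moment at which its call begins. There is no depth.
- r.close_job(): hands the job in; it is judged then, once.
Trained networks look in the newest picture that a camera, given by its name, has taken for a name from the list of things; names that differ only in an ending like _2 or _b are one class to them, and where a whole thing is asked for, a point or a joint stands for the part that bears it (a point fixed in the world has none). Each returns a list of dicts, best first, with "score" (0 to 1); they miss things now and then, are a little off and sometimes report something else, mostly with a low value. They report only what shows in the picture. A call takes as long as a camera call. They do not tell look-alikes from the thing itself.
- recognise(label, camera): "box" ([left, top, right, bottom] in pixels, round what is visible of it).
- outline_of(label, camera): "mask" (384x512 bool, what is visible of it) and "box" ([left, top, right, bottom] in pixels, round what is visible of it).
- pinpoint(label, camera): "location" ([row, column] in pixels: a listed point, or the origin of a listed thing).
The state is a dict: "time_s": time; "joints": joint angles; "qd": joint speeds; "joint_torque": joint torques, N m; "tcp_pos": TCP position; "eef_rot": TCP orientation; "contact_force": force on the tool from outside, world axes, zero at the start; "moment": the same for the moment, N m; "gripper_width": finger opening in m; "gripper_force": force on a finger pad.
Only numpy, scipy, OpenCV 4.12 (cv2) and the standard library are available. Lean on these libraries where they do the work, as an engineer would, in place of code of your own. Each camera call takes 0.05 s, during which the arm holds its last target. There are 200 camera calls.

## Working session

There is one attempt and no reset: what is moved stays moved. The work goes in short steps, Python scripts to look and compute and a tool call to move; the robot and the scene stay as the last step left them, time stands still between calls to the robot, and variables do not carry over. Pictures are saved under pics/ and viewed, at most 10 in all, crops included, and the job is handed in when it is done.

Besides the shell and the picture viewer there is one more tool, called as name(argument=value, ...), one argument or row to a line, values as JSON. move_arm: Moves the arm, as the interface text tells. Its arguments: {"type":"object","properties":{"targets":{"type":"array","items":{"type":"array"}},"jaw":{"type":"number"},"squeeze":{"type":"number"}},"required":["targets"]}

```bash
ls; mkdir -p pics
cat > h.py <<'E'
from plant import r, viewer, recognise, outline_of, pinpoint
import numpy as np, cv2
from scipy.spatial.transform import Rotation as R
def ray(c,row,col):
    K=np.array(c["intrinsics"],float);D=np.array(c["D"],float);T=np.array(c["camera_from_world"])
    u=cv2.undistortPoints(np.array([[[col,row]]],float),K,D)[0,0]
    d=T[:3,:3].T@np.array([u[0],-u[1],-1]); o=-T[:3,:3].T@T[:3,3]
    return o,d
def at_z(c,row,col,z):
    o,d=ray(c,row,col); return o+d*(z-o[2])/d[2]
def proj(c,p):
    K=np.array(c["intrinsics"],float);D=np.array(c["D"],float);T=np.array(c["camera_from_world"])
    q=(T[:3,:3]@np.atleast_2d(p).T).T+T[:3,3]; q=q*[1,-1,-1]
    return cv2.projectPoints(q.reshape(-1,1,3),np.zeros(3),np.zeros(3),K,D)[0].reshape(-1,2)
E
python3 - <<'E'
from h import *
print(r.get_state())
for n in("top","side"):
    c=viewer.capture(n);cv2.imwrite(f"pics/{n}0.png",c["image"])
    for l,z in(("low_center",.023),("tall_a_center",.032),("tray_floor",.004),("jar_center",.0425),("tape_center",.0125),("wand_center",.009),("plate",0)):
        for p in pinpoint(l,n)[:4]: print(n,l,round(p["score"],2),np.round(p["location"]),np.round(at_z(c,*p["location"],z),3))
a=cv2.imread("pics/top0.png");cv2.imwrite("pics/top0b.png",cv2.resize(a,(800,600)))
E
```

```text
pics
{'time_s': 0.0, 'joints': array([-5.63735993e+01,  2.05919804e+01,  6.35121608e-01, -2.08197535e-02,
       -7.01354759e+01, -1.65053880e+01]), 'qd': array([-0.03613846, -0.03240889, -0.02790641,  0.05652686,  0.06925396,
       -0.02701946]), 'joint_torque': array([ 1.96751098e-03, -5.82718635e+01,  2.93060446e+01,  6.99743092e+00,
        6.93333917e-03, -1.54333497e-04]), 'tcp_pos': array([ 0.19853804, -0.6446418 ,  0.22562457]), 'eef_rot': array([ 1.79905909e+02, -7.46999216e-03, -1.62886071e+02]), 'contact_force': array([-0.40204385, -0.048676  , -0.5988022 ]), 'moment': array([-0.01388452,  0.02378178,  0.02603027]), 'gripper_force': 0.0, 'gripper_width': 0.08795336285419184}
top low_center 0.82 [280. 160.] [0.335 0.203 0.023]
top low_center 0.68 [131. 114.] [0.771 0.371 0.023]
top tall_a_center 0.64 [190. 160.] [0.589 0.216 0.032]
top tray_floor 0.87 [214. 306.] [ 0.532 -0.21   0.004]
top tray_floor 0.66 [214. 396.] [ 0.532 -0.476  0.004]
top jar_center 0.93 [159. 306.] [ 0.685 -0.206  0.042]
top tape_center 0.59 [153. 169.] [0.706 0.199 0.012]
top wand_center 0.93 [247. 314.] [ 0.434 -0.231  0.009]
side low_center 0.81 [292. 320.] [0.343 0.206 0.023]
side low_center 0.58 [309. 117.] [0.777 0.365 0.023]
side tall_a_center 0.75 [268. 216.] [0.593 0.205 0.032]
side tray_floor 0.93 [128. 291.] [ 0.531 -0.469  0.004]
side tray_floor 0.73 [171. 279.] [ 0.525 -0.227  0.004]
side jar_center 0.98 [155. 226.] [ 0.69  -0.216  0.042]
side tape_center 0.89 [260. 177.] [0.701 0.189 0.012]
side wand_center 0.69 [174. 313.] [ 0.421 -0.23   0.009]
side plate 0.52 [273. 238.] [0.546 0.182 0.   ]
```

View pics/top0b.png

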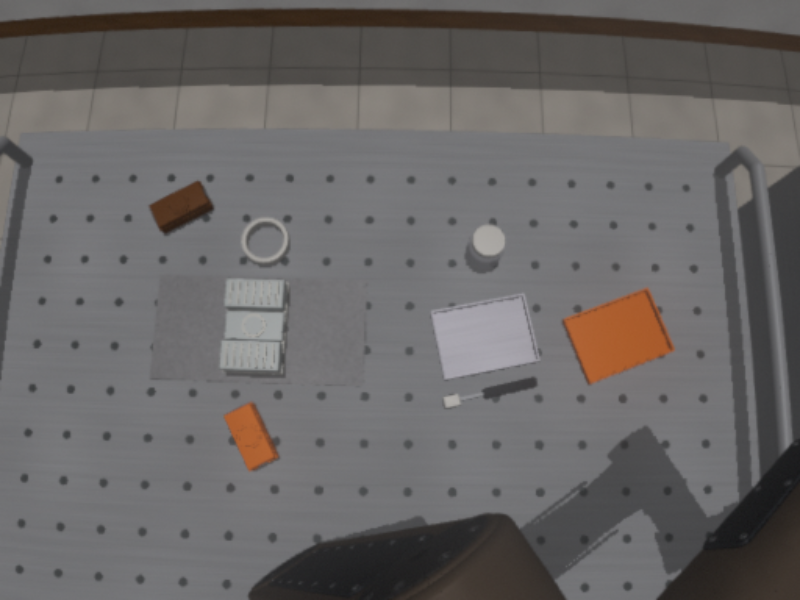

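View pics/side0.png

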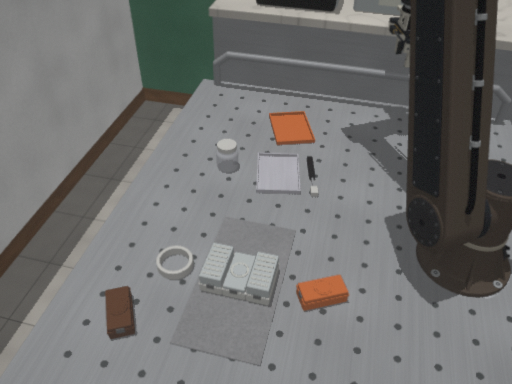

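The low box is the middle one, at (253,325) in the enlarged top view. The aluminium tray is at (485,337), and the orange tray and boxes are decoys. Next I fit the plate and tray poses.

```bash
cat >> h.py <<'E'
def rect(c,mask,z):
    cs=max(cv2.findContours(mask.astype(np.uint8),cv2.RETR_EXTERNAL,cv2.CHAIN_APPROX_NONE)[0],key=cv2.contourArea)[:,0]
    P=np.array([at_z(c,v,u,z)[:2] for u,v in cs],np.float32)*1000
    (x,y),(w,h),a=cv2.minAreaRect(P)
    if w<h: w,h,a=h,w,a+90
    return np.round([x,y,w,h,(a-90+90)%180-90],1)  # long-axis angle minus 90 (yaw if long axis = y)
def go(pos,yaw,tilt0=None):
    "shift (cm) and turn to reach TCP pos, tool down with yaw, from the measured pose"
    s=r.get_state(); A=R.from_euler("xyz",s["eef_rot"],degrees=True)
    B=R.from_euler("xyz",[180,0,yaw],degrees=True)
    print("shift",np.round(A.inv().apply(np.array(pos)-s["tcp_pos"])*100,2),"turn",np.round((A.inv()*B).as_rotvec(),3))
E
python3 - <<'E'
from h import *
for n in("top","side"):
    c=viewer.capture(n)
    for l,z in(("low_center",.043),("tall_a_center",.061),("plate",.003),("tray_floor",.014)):
        for p in outline_of(l,n)[:4]:
            if p["mask"].sum()>50: print(n,l,round(p["score"],2),np.round(p["box"]),rect(c,p["mask"],z))
go([.56,.20,.30],-90)
E
```

```text
top low_center 0.85 [ 96. 114. 139. 149.] [761.  358.5 112.6  68.9  29.8]
top low_center 0.77 [144. 198. 186. 219.] [536.1 199.4 114.1  55.8  -0.8]
top low_center 0.77 [144. 259. 180. 300.] [337.4 197.6 109.7  59.8 -60.8]
top tall_a_center 0.97 [146. 179. 186. 201.] [588.4 195.5 116.4  59.4  -1.1]
top plate 0.8 [ 97. 176. 235. 250.] [536.1 202.4 403.1 204.   -0.7]
top tray_floor 0.96 [359. 183. 432. 248.] [ 531.8 -472.2  188.7  136.2   21.7]
top tray_floor 0.81 [274. 187. 346. 241.] [ 528.4 -217.6  182.2  131.2   11.6]
side low_center 0.89 [104. 289. 137. 337.] [759.7 378.  128.4  58.   30. ]
side low_center 0.69 [297. 270. 348. 309.] [337.2 219.5 117.2  74.3 -60.7]
side low_center 0.62 [223. 252. 255. 296.] [535.7 219.  130.8  59.5   3. ]
side tall_a_center 0.7 [199. 243. 236. 293.] [587.9 223.1 140.6  64.3   0.7]
side plate 0.73 [168. 219. 296. 365.] [535.1 204.8 402.1 202.1  -0.7]
side tray_floor 0.91 [258. 151. 301. 196.] [ 527.5 -209.2  201.6  133.    11.8]
side tray_floor 0.61 [268. 112. 314. 147.] [ 532.9 -460.9  201.3  141.3   20.3]
side tray_floor 0.21 [224. 252. 257. 297.] [540.9 197.2 134.9  59.6   2.4]
shift [-59.41  70.13  -7.34] turn [ 0.     0.    -1.272]
```

Run:
```python
from h import *
go([.537,.29,.22],-90.8)
```

```text
shift [-59.86  79.41   0.66] turn [ 0.     0.    -1.258]
```

move_arm(
  targets=[
    [[-18,24,0.2],[0,0,0]],
    [[-18,24,0.2],[0,0,0]],
    [[-18,24,0.2],[0,0,0]],
    [[-18,24,0.2],[0,0,0]],
    [[-18,24,0.2],[0,0,0]],
  ],
  jaw=0,
)

```text
time_s: 1.92
tcp_pos: [0.3004, -0.3608, 0.2249]
eef_rot: [-180.0, 0.0, -162.9]
contact_force: [2.4, -0.2, -0.0]
gripper_width: 0.0433
gripper_force: 0.0
```

move_arm(
  targets=[
    [[-18,24,0.2],[0,0,0]],
    [[-18,24,0.2],[0,0,0]],
    [[-18,24,0.2],[0,0,0]],
    [[-18,24,0.2],[0,0,0]],
    [[-18,24,0.2],[0,0,0]],
  ],
)

```text
time_s: 2.55
tcp_pos: [0.4019, -0.0781, 0.2232]
eef_rot: [-180.0, 0.1, -162.8]
contact_force: [1.5, -1.0, -0.4]
gripper_width: 0.0003
gripper_force: 0.0
```

Run:
```python
from h import *
go([.537,.29,.22],-90.8)
```

```text
shift [-23.78  31.17   0.35] turn [-1.000e-03  1.000e-03 -1.257e+00]
```

move_arm(
  targets=[
    [[-23.8,31.2,0.3],[0,0,-1.257]],
    [[-23.8,31.2,0.3],[0,0,-1.257]],
    [[-23.8,31.2,0.3],[0,0,-1.257]],
    [[-23.8,31.2,0.3],[0,0,-1.257]],
    [[-23.8,31.2,0.3],[0,0,-1.257]],
  ],
)

```text
time_s: 3.18
tcp_pos: [0.5099, 0.2151, 0.2205]
eef_rot: [-180.0, 0.0, -108.8]
contact_force: [1.5, -0.9, 0.1]
gripper_width: 0.0003
gripper_force: 0.0
```

Run:
```python
from h import *
go([.537,.29,.22],-90.8)
```

```text
shift [-7.97 -0.16  0.05] turn [-0.001  0.001 -0.314]
```

move_arm(
  targets=[
    [[-8,-0.2,0],[0,0,-0.314]],
    [[-8,-0.2,0],[0,0,-0.314]],
    [[-8,-0.2,0],[0,0,-0.314]],
    [[-8,-0.2,0],[0,0,-0.314]],
  ],
)

```text
time_s: 3.68
tcp_pos: [0.5372, 0.2872, 0.2201]
eef_rot: [180.0, -0.0, -91.3]
contact_force: [-0.4, 0.1, -0.9]
gripper_width: 0.0003
gripper_force: 0.0
```

Run:
```python
from h import *
c=viewer.capture("wrist");cv2.imwrite("pics/w1.png",c["image"])
print(r.get_state()["tcp_pos"],-c["camera_from_world"][:3,:3].T@c["camera_from_world"][:3,3])
for l,z in(("low_center",.043),("tall_a_center",.061),("plate",.003)):
  for p in outline_of(l,"wrist")[:4]:
    if p["mask"].sum()>50: print(l,round(p["score"],2),np.round(p["box"]),rect(c,p["mask"],z))
go([.537,.30,.1],-90.8)
```

```text
[0.53731421 0.28693934 0.22039397] [0.53605227 0.21870473 0.37773553]
low_center 0.72 [ 10. 189. 105. 292.] [761.6 348.5  88.4  76.7  28.5]
low_center 0.68 [220.  29. 286. 144.] [ 5.366e+02  2.033e+02  1.077e+02  5.560e+01 -5.000e-01]
low_center 0.65 [380.  35. 499. 136.] [350.6 202.7 118.1  58.4 -62.1]
tall_a_center 0.78 [158.  27. 229. 150.] [5.908e+02 2.024e+02 1.068e+02 5.800e+01 1.000e-01]
plate 0.72 [160.  26. 230. 150.] [600.9 199.4 125.3  66.8  -0.8]
plate 0.55 [154.   1. 351. 253.] [537.9 250.8 284.8 200.8  -0.8]
plate 0.34 [ 51.  48. 143. 133.] [711.6 196.5 100.8  93.8  66.2]
shift [-1.29  0.09 12.07] turn [-0.001  0.001 -0.008]
```

View pics/w1.png

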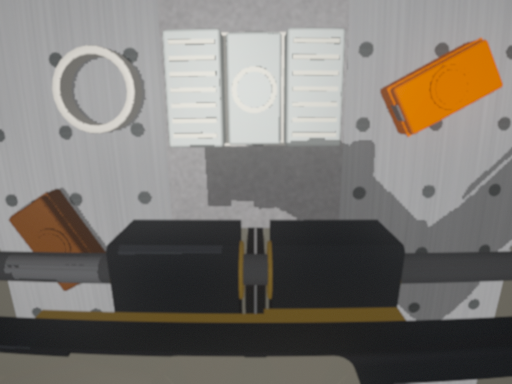

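The wrist view shows the low box at columns 225–285, rows 33–144, between the ribbed talls, which matches the measured centre (0.537, 0.203). I'll descend behind its +y end.

move_arm(
  targets=[
    [[-1.5,0,5],[0,0,-0.008]],
    [[-1.5,0,10],[0,0,-0.008]],
    [[-1.5,0,15],[0,0,-0.008]],
    [[-1.5,0,19],[0,0,-0.008]],
    [[-1.5,0,20.5],[0,0,-0.008]],
  ],
)

```text
time_s: 4.5
tcp_pos: [0.5369, 0.3013, 0.0132]
eef_rot: [179.9, -0.1, -90.8]
contact_force: [0.4, 0.6, 0.8]
gripper_width: 0.0002
gripper_force: 0.0
```

Run:
```python
from h import *
go([.538,.30,.013],-90.7)
c=viewer.capture("side");cv2.imwrite("pics/s1.png",cv2.resize(c["image"][200:384,140:400],None,fx=3,fy=3))
print(r.get_state()["tcp_pos"],r.get_state()["contact_force"])
```

```text
shift [ 0.13 -0.11  0.02] turn [ 0.002 -0.002 -0.001]
[0.53688841 0.30142045 0.01256156] [ 0.11955199 -0.26485419 -1.61501455]
```

View pics/s1.png

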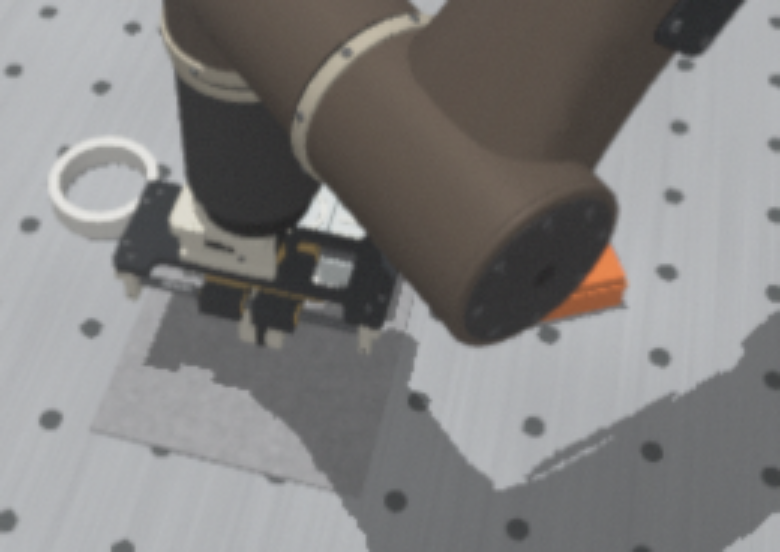

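move_arm(
  targets=[
    [[1.5,-0.1,0],[0,0,0]],
    [[2.5,-0.1,0],[0,0,0]],
    [[3.1,-0.1,0],[0,0,0]],
    [[3.7,-0.1,0],[0,0,0]],
    [[4.3,-0.1,0],[0,0,0]],
  ],
)

```text
time_s: 5.18
tcp_pos: [0.5392, 0.2606, 0.0161]
eef_rot: [-179.9, 0.1, -90.7]
contact_force: [-0.1, 3.8, 2.8]
gripper_width: 0.0006
gripper_force: 1.7
```

move_arm(
  targets=[
    [[0.6,0,0],[0,0,0]],
    [[1.2,0,0],[0,0,0]],
    [[1.8,0,0],[0,0,0]],
    [[2.4,0,0],[0,0,0]],
    [[3.0,0,0],[0,0,0]],
  ],
)

```text
time_s: 5.8
tcp_pos: [0.5383, 0.2296, 0.0153]
eef_rot: [-180.0, 0.0, -90.7]
contact_force: [1.2, 4.4, 2.4]
gripper_width: 0.0002
gripper_force: 1.9
```

Run:
```python
from h import *
for n in("top","wrist"):
  c=viewer.capture(n)
  if n=="wrist":cv2.imwrite("pics/w2.png",c["image"])
  for l,z in(("low_center",.043),("tall_a_center",.061)):
   for p in outline_of(l,n)[:4]:
    if p["mask"].sum()>50: print(n,l,round(p["score"],2),np.round(p["box"]),rect(c,p["mask"],z))
```

```text
top low_center 0.79 [ 95. 114. 138. 148.] [761.6 360.4 112.6  65.8  29.7]
top low_center 0.64 [163. 203. 199. 222.] [530.4 153.   99.3  55.5  -1.8]
top tall_a_center 0.55 [156. 180. 183. 202.] [588.1 171.7  69.   60.4   0.8]
wrist low_center 0.6 [186.   0. 332. 243.] [536.3 169.   92.3  52.1  -0.8]
wrist tall_a_center 0.85 [ 15.  71. 199. 314.] [ 5.877e+02  1.805e+02  6.290e+01  5.860e+01 -5.000e-01]
```

View pics/w2.png

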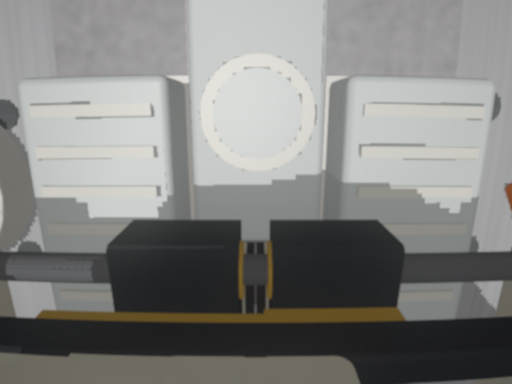

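The low box slides out straight: its boss is at (258,112), and the talls on either side are level with their ends at row 75. Continuing.

move_arm(
  targets=[
    [[0.6,0,0],[0,0,0]],
    [[1.2,0,0],[0,0,0]],
    [[1.8,0,0],[0,0,0]],
    [[2.4,0,0],[0,0,0]],
    [[3.0,0,0],[0,0,0]],
  ],
)

```text
time_s: 6.72
tcp_pos: [0.5375, 0.1993, 0.0152]
eef_rot: [180.0, -0.0, -90.7]
contact_force: [-1.0, 2.2, -1.0]
gripper_width: 0.0006
gripper_force: 0.8
```

move_arm(
  targets=[
    [[0.6,0,0],[0,0,0]],
    [[1.2,0,0],[0,0,0]],
    [[1.8,0,0],[0,0,0]],
    [[2.4,0,0],[0,0,0]],
    [[3.0,0,0],[0,0,0]],
  ],
)

```text
time_s: 7.35
tcp_pos: [0.5372, 0.1694, 0.0152]
eef_rot: [-180.0, 0.0, -90.7]
contact_force: [-1.1, 2.0, -1.4]
gripper_width: 0.0003
gripper_force: 0.8
```

move_arm(
  targets=[
    [[0.6,0,0],[0,0,0]],
    [[1.2,0,0],[0,0,0]],
    [[1.8,0,0],[0,0,0]],
    [[2.4,0,0],[0,0,0]],
    [[2.8,0,0],[0,0,0]],
  ],
)

```text
time_s: 7.98
tcp_pos: [0.537, 0.1414, 0.0152]
eef_rot: [-180.0, 0.0, -90.7]
contact_force: [0.2, 2.1, -0.5]
gripper_width: 0.0004
gripper_force: 0.7
```

Run:
```python
from h import *
for n in("top","wrist"):
  c=viewer.capture(n)
  cv2.imwrite(f"pics/{n}3.png",c["image"])
  for l,z in(("low_center",.043),("tall_a_center",.061)):
   for p in outline_of(l,n)[:4]:
    if p["mask"].sum()>50: print(n,l,round(p["score"],2),np.round(p["box"]),rect(c,p["mask"],z))
```

```text
top low_center 0.94 [ 95. 113. 136. 148.] [761.  358.5 109.9  68.2  29.8]
top low_center 0.93 [142. 257. 177. 297.] [338.9 197.6 112.2  60.3 -61.2]
top low_center 0.84 [196. 201. 227. 223.] [530.3  65.3  87.1  59.8   0.8]
wrist low_center 0.79 [183.   0. 330. 242.] [535.8  81.6  92.6  52.4  -0.8]
wrist tall_a_center 0.65 [ 59. 281. 115. 315.] [604.6 143.5  23.7  12.6 -89.4]
```

View pics/wrist3.png

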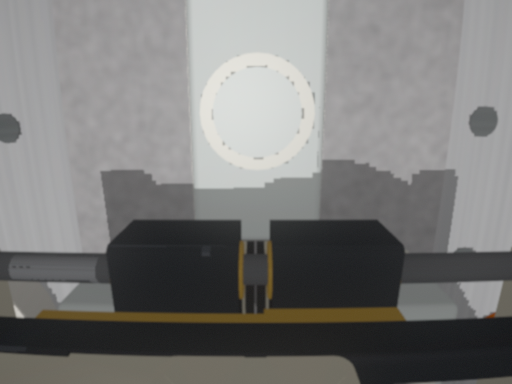

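move_arm(
  targets=[
    [[-0.6,0,0],[0,0,0]],
    [[-0.6,0,-5],[0,0,0]],
    [[-0.6,0,-11],[0,0,0]],
    [[-0.6,0,-16],[0,0,0]],
    [[-0.6,0,-16],[0,0,0]],
  ],
)

```text
time_s: 8.9
tcp_pos: [0.5393, 0.1494, 0.1799]
eef_rot: [-179.6, 0.2, -90.7]
contact_force: [-0.5, 0.3, -0.1]
gripper_width: 0.0006
gripper_force: 0.0
```

Run:
```python
from h import *
c=viewer.capture("wrist")
cv2.imwrite("pics/w4.png",c["image"])
for l,z in(("low_center",.043),("tall_a_center",.061)):
   for p in outline_of(l,"wrist")[:4]:
    if p["mask"].sum()>50: print(l,round(p["score"],2),np.round(p["box"]),rect(c,p["mask"],z))
```

```text
low_center 0.98 [226.  30. 295. 161.] [535.9  74.7 107.6  54.1  -1. ]
low_center 0.72 [388. 176. 512. 250.] [351.5 192.6 112.1  68.9 -63.1]
tall_a_center 0.65 [162. 168. 236. 222.] [589.1 156.2  58.3  42.2  89.3]
```

View pics/w4.png

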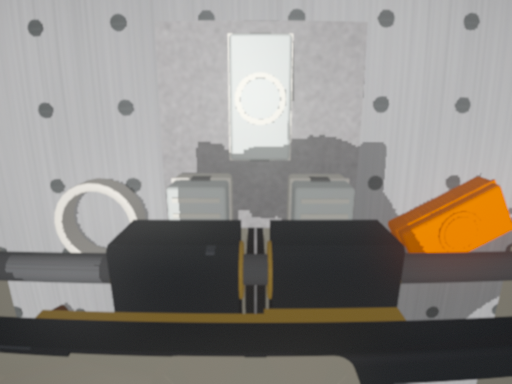

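Run:
```python
from h import *
c=viewer.capture("wrist")
for row,col,z in((175,200,.003),(175,200,.061),(181,200,.061),(159,260,.043),(161,260,.003),(161,260,.043),(35,260,.043),(98,261,.044)): print(row,z,at_z(c,row,col,z).round(4))
print(proj(c,[[.588,.148,.061],[.588,.148,.003],[.536,.13,.043],[.536,.13,.003]]).round(1))
go([.536,.075,.19],-90.8)
```

```text
175 0.003 [0.5925 0.1461 0.003 ]
175 0.061 [0.5825 0.1344 0.061 ]
181 0.061 [0.5828 0.1395 0.061 ]
159 0.043 [0.5322 0.1245 0.043 ]
161 0.003 [0.5317 0.1328 0.003 ]
161 0.043 [0.5322 0.1263 0.043 ]
35 0.043 [0.5311 0.0228 0.043 ]
98 0.044 [0.5308 0.0728 0.044 ]
[[194.4 190.9]
 [204.5 176.7]
 [255.7 165.3]
 [255.7 158.3]]
shift [ 7.27 -0.07 -1.6 ] turn [ 0.002 -0.001  0.001]
```

Low box (columns 228–293, rows 35–160) is fully clear of the talls, whose near ends are at row 175 and haven't moved. Now I go over it, open and grasp.

move_arm(
  targets=[
    [[4,0,0],[0,0,0]],
    [[7.4,0,0],[0,0,0]],
    [[7.4,0,4],[0,0,0]],
    [[7.4,0,8],[0,0,0]],
    [[7.4,0,8],[0,0,0]],
  ],
  jaw=8.7,
)

```text
time_s: 9.72
tcp_pos: [0.5332, 0.0724, 0.0914]
eef_rot: [179.6, -0.2, -90.8]
contact_force: [-0.6, 0.0, 0.6]
gripper_width: 0.0449
gripper_force: 0.0
```

Run:
```python
from h import *
c=viewer.capture("wrist")
for p in outline_of("low_center","wrist")[:2]:
    print(round(p["score"],2),np.round(p["box"]),rect(c,p["mask"],.043))
for p in pinpoint("low_center","wrist")[:2]: print(p, at_z(c,*p["location"],.023))
print(r.get_state()["tcp_pos"],r.get_state()["gripper_width"])
go([.536,.074,.015],-90.8)
```

```text
0.73 [207. 129. 292. 287.] [536.1  59.5  81.9  54.3  -0.9]
0.66 [464. 286. 501. 382.] [358.8 143.6  19.7  11.6  -2.3]
{'location': [208.0, 250.3], 'score': 0.91} [0.53667277 0.07397293 0.023     ]
[0.53672951 0.07406691 0.09599162] 0.05667209987742753
shift [0.01 0.08 8.1 ] turn [-0.001 -0.     0.002]
```

move_arm(
  targets=[
    [[0,0,0.5],[0,0,0]],
    [[0,0,0.5],[0,0,0]],
    [[0,0,0.5],[0,0,0]],
    [[0,0,0.5],[0,0,0]],
    [[0,0,0.5],[0,0,0]],
  ],
)

```text
time_s: 10.5
tcp_pos: [0.5361, 0.0738, 0.0903]
eef_rot: [-180.0, 0.0, -90.7]
contact_force: [0.2, 0.4, -0.3]
gripper_width: 0.0868
gripper_force: 0.0
```

move_arm(
  targets=[
    [[0,0,2],[0,0,0]],
    [[0,0,4],[0,0,0]],
    [[0,0,6],[0,0,0]],
    [[0,0,7.5],[0,0,0]],
    [[0,0,7.5],[0,0,0]],
  ],
)

```text
time_s: 11.12
tcp_pos: [0.5353, 0.0734, 0.0142]
eef_rot: [179.9, -0.1, -90.7]
contact_force: [0.5, 0.3, -0.0]
gripper_width: 0.0872
gripper_force: 0.0
```

move_arm(
  targets=[
    [[0,0,0],[0,0,0]],
    [[0,0,0],[0,0,0]],
    [[0,0,0],[0,0,0]],
    [[0,0,0],[0,0,0]],
    [[0,0,0],[0,0,0]],
  ],
  jaw=4.5,
  squeeze=25,
)

```text
time_s: 11.75
tcp_pos: [0.536, 0.0738, 0.0156]
eef_rot: [-180.0, 0.0, -90.7]
contact_force: [-2.3, -0.1, 4.3]
gripper_width: 0.0557
gripper_force: 25.0
```

move_arm(
  targets=[
    [[0,0,0],[0,0,0]],
    [[0,0,0],[0,0,0]],
    [[0,0,0],[0,0,0]],
  ],
)

```text
time_s: 12.12
tcp_pos: [0.536, 0.0738, 0.0155]
eef_rot: [-180.0, 0.0, -90.7]
contact_force: [-2.6, 0.9, 5.5]
gripper_width: 0.0558
gripper_force: 25.0
```

move_arm(
  targets=[
    [[0,0,-0.5],[0,0,0]],
    [[0,0,-2],[0,0,0]],
    [[0,0,-5],[0,0,0]],
    [[0,0,-9],[0,0,0]],
    [[0,0,-12],[0,0,0]],
  ],
)

```text
time_s: 12.75
tcp_pos: [0.5363, 0.0738, 0.1377]
eef_rot: [-179.9, 0.0, -90.7]
contact_force: [1.3, -0.6, -3.5]
gripper_width: 0.0561
gripper_force: 25.0
```

move_arm(
  targets=[
    [[4,0,0],[0,0,-0.05]],
    [[8.5,0,0],[0,0,-0.1]],
    [[13,0,0],[0,0,-0.15]],
    [[17.5,0,0],[0,0,-0.18]],
    [[20,0,0],[0,0,-0.2]],
  ],
)

```text
time_s: 13.38
tcp_pos: [0.533, -0.1282, 0.136]
eef_rot: [-180.0, -0.0, -79.3]
contact_force: [1.0, 1.2, -2.8]
gripper_width: 0.0558
gripper_force: 25.0
```

Run:
```python
from h import *
print(r.get_state()["gripper_width"],r.get_state()["tcp_pos"],r.get_state()["eef_rot"])
c=viewer.capture("wrist")
cv2.imwrite("pics/w5.png",c["image"])
for p in outline_of("tray_floor","wrist")[:3]: print("tray",round(p["score"],2),np.round(p["box"]),rect(c,p["mask"],.014))
for p in outline_of("low_center","wrist")[:1]: print("low",round(p["score"],2),np.round(p["box"]),rect(c,p["mask"],.135+.027))
```

```text
0.05576472530229769 [ 0.53304746 -0.1281616   0.13598419] [-1.79981779e+02 -3.10185281e-03 -7.92960220e+01]
tray 0.61 [196.   0. 366. 192.] [ 526.  -205.6  151.1  131.7   11.4]
low 0.76 [186. 136. 325. 314.] [ 539.5 -159.3   52.6   50.   -79.3]
```

View pics/w5.png

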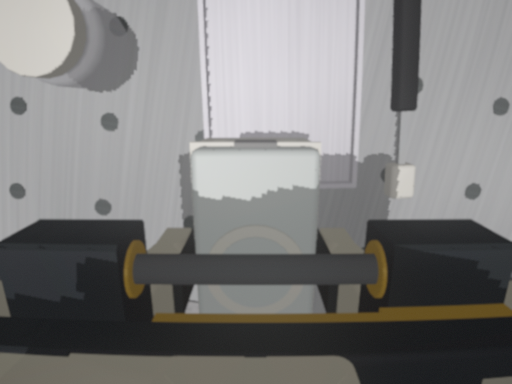

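Box is held level. The tray's near end is at row 187, columns 205–358, and the wand and jar are clear. Tray centre is about (0.5288, -0.219), yaw 11.5°.

Run:
```python
from h import *
go([.5288,-.2185,.05],-78.5)
```

```text
shift [8.88 2.11 8.57] turn [-0.     0.    -0.016]
```

move_arm(
  targets=[
    [[4.5,1,0],[0,0,-0.016]],
    [[8.9,2.1,0],[0,0,-0.016]],
    [[8.9,2.1,3],[0,0,-0.016]],
    [[8.9,2.1,7],[0,0,-0.016]],
    [[8.9,2.1,9],[0,0,-0.016]],
  ],
)

```text
time_s: 14.15
tcp_pos: [0.5285, -0.2167, 0.0436]
eef_rot: [179.9, 0.1, -78.4]
contact_force: [0.1, -1.2, -3.1]
gripper_width: 0.056
gripper_force: 25.0
```

move_arm(
  targets=[
    [[0,0,0.8],[0,0,0]],
    [[0,0,1.5],[0,0,0]],
    [[0,0,2.0],[0,0,0]],
    [[0,0,2.3],[0,0,0]],
    [[0,0,2.3],[0,0,0]],
  ],
)

```text
time_s: 14.78
tcp_pos: [0.5295, -0.2176, 0.0224]
eef_rot: [-180.0, -0.0, -78.3]
contact_force: [0.1, -0.1, -2.6]
gripper_width: 0.0557
gripper_force: 25.0
```

move_arm(
  targets=[
    [[0,0,0.15],[0,0,0]],
    [[0,0,0.3],[0,0,0]],
    [[0,0,0.4],[0,0,0]],
    [[0,0,0.5],[0,0,0]],
    [[0,0,0.5],[0,0,0]],
  ],
)

```text
time_s: 15.4
tcp_pos: [0.5294, -0.2176, 0.0171]
eef_rot: [180.0, 0.0, -78.3]
contact_force: [-1.1, -0.3, -3.5]
gripper_width: 0.056
gripper_force: 25.0
```

move_arm(
  targets=[
    [[0,0,0.05],[0,0,0]],
    [[0,0,0.1],[0,0,0]],
    [[0,0,0.1],[0,0,0]],
  ],
)

```text
time_s: 15.78
tcp_pos: [0.5295, -0.2176, 0.0166]
eef_rot: [-180.0, -0.0, -78.3]
contact_force: [-1.9, 1.4, 3.6]
gripper_width: 0.0559
gripper_force: 25.0
```

Contact felt: the z force went from -3 to +3.6 N. Releasing and backing off.

move_arm(
  targets=[
    [[0,0,0],[0,0,0]],
    [[0,0,0],[0,0,0]],
    [[0,0,0],[0,0,0]],
    [[0,0,0],[0,0,0]],
    [[0,0,0],[0,0,0]],
  ],
  jaw=7,
)

```text
time_s: 16.4
tcp_pos: [0.5295, -0.2176, 0.0161]
eef_rot: [180.0, 0.0, -78.3]
contact_force: [0.6, 0.6, -0.9]
gripper_width: 0.0699
gripper_force: 0.0
```

move_arm(
  targets=[
    [[0,0,-1],[0,0,0]],
    [[0,0,-4],[0,0,0]],
    [[0,0,-9],[0,0,0]],
    [[0,0,-14],[0,0,0]],
    [[0,0,-18],[0,0,0]],
  ],
)

```text
time_s: 17.02
tcp_pos: [0.5297, -0.2177, 0.1994]
eef_rot: [-179.9, -0.1, -78.3]
contact_force: [0.6, 0.7, -0.8]
gripper_width: 0.0701
gripper_force: 0.0
```

move_arm(
  targets=[
    [[-6,0,0],[0,0,0]],
    [[-10,0,0],[0,0,0]],
    [[-10,0,0],[0,0,0]],
    [[-10,0,0],[0,0,0]],
    [[-10,0,0],[0,0,0]],
  ],
)

```text
time_s: 17.65
tcp_pos: [0.5094, -0.1203, 0.1962]
eef_rot: [180.0, -0.0, -78.4]
contact_force: [-0.9, -1.2, -0.1]
gripper_width: 0.0696
gripper_force: 0.0
```

Run:
```python
from h import *
c=viewer.capture("top");cv2.imwrite("pics/t6.png",c["image"])
for p in outline_of("tall_a_center","top")[:3]: print(p["score"],rect(c,p["mask"],.061))
a=viewer.capture("wrist")
for p in outline_of("low_center","wrist")[:2]: print(p["score"],rect(a,p["mask"],.044))
cv2.imwrite("pics/f6.png",np.hstack([cv2.resize(c["image"][150:300,120:380],None,fx=1.5,fy=1.5),cv2.resize(a["image"],(300,225))]))
```

```text
0.58 [527.9 331.1 188.1  98.6  89.4]
0.67 [ 529.9 -215.1  108.7   54.8   11.5]
```

View pics/f6.png

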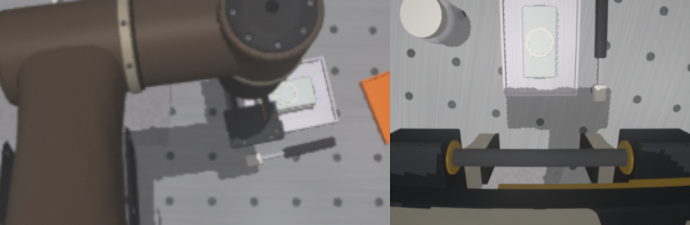

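The box lies flat and centred in the aluminium tray (wrist inset, around (540,40)), measured at (0.530, -0.215) with yaw 11.5°. The jar and wand haven't moved. Handing in.

```bash
python3 -c "
from h import *
print(r.close_job())"
```

```text
the job is handed in; nothing more can be done
None
```

The low box was pushed straight out of the row, then set down lid up in the aluminium tray and released, and the job is handed in at about 18 s. The tall boxes looked unmoved after the push, and I did not re-measure them at the end because the arm blocked the top view.

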